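Load a test coupon under the stage's spring clip

ROBOT

A 6-joint arm with a two-finger parallel gripper is mounted at the origin on a cart in front of the work surface, level with it; the furniture and walls round the work are solid. World frame = base frame: x ahead of the robot, y to its left, z up, the work surface at z = 0. Lengths are in mm, angles in rad, forces in N, time in s.
With the tool pointing down it reaches from about 275 to 825 mm from the base axis. Payload 4.9 kg.
Tool frame: the origin (TCP) lies at the very end of the fingers, on their centre line; the grasp point (between the pads) lies 19 mm behind it; z points along the fingers, y is the direction in which the jaws open and shut (so a half turn about z gives the same grasp; the last joint's range is limited). The gripper opens to 85 mm and grips with 20 to 120 N. Pads are 22 mm wide; open, the fingers measure 114 mm over their backs; the gripper's body (76 mm by 85 mm) begins 54 mm behind the grasp point. The pads swing forward as they close: fully open they stand 13 mm farther back than shut.
Start: joints at [-1.279, 0.326, -0.193, 1.052, 0, 1.437], TCP at [227.191, -500.902, 231.281] pointing down, gripper open.
Joint ranges: [-2.65, 2.65], [-0.97, 1.79], [-1.3, 1.35], [-1.93, 2.1], [-1.47, 1.37], [-3.14, 3.14]. Speed limits (rad/s): [2.57, 2.57, 3.14, 3.14, 3.14, 3.14].

INTERFACE

Orientations are given as [roll, pitch, yaw] about the fixed x, y, z axes, in that order (R = Rz(yaw) Ry(pitch) Rx(roll)).
In Python, from bench import bot, solve_ik, imaging gives the robot as it stands. Calls block until the motion is done:
- bot.move_ptp(position, orientation): joint-space move of the TCP to a pose.
- bot.movel(position, rot=None, max_speed=150, threshold=None): straight line of the TCP; rot=None keeps the orientation; max_speed is the mean speed in mm/s. With threshold (N) it stops when the force on the tool has changed by that much, and returns True; else False.
- bot.move_j(angles): joint-space move.
- bot.grip(opening, effort=None): opening from 0.0 (shut) to 1.0 (fully open); effort is the grip in N (None keeps the last); returns when the fingers have stopped.
- bot.dwell(seconds).
- solve_ik(position, orientation): joint angles nearest the present ones, or None.
- bot.get_state(): the state.
- imaging.capture(name): name is "side" or "top"; returns the picture (400x640x3 uint8, blue, green, red); there is no depth.
- imaging.camera_model(name): a dict with "K" (3x3 intrinsics, pixels), "position" and "rotation" of the camera in the world. Camera axes: x right, y up, looking along -z (the intrinsics and any distortion apply to the point x, -y, -z); pixel columns grow to the right and rows downward; lengths in mm; the calibration is good to about 2 mm. A picture is of the moment at which its call begins. camera_model takes no time and is no camera call.
A pose or a line that the arm cannot do raises bot.IKError and nothing moves.
- bot.sign_off(): hands the job in, once; it reports no verdict.
The state is a dict: "t": time; "qpos": joint angles; "joint_velocities": joint speeds; "effort": joint torques, N m; "tcp_pos": TCP position; "orientation": TCP orientation; "contact_force": force on the tool from outside, world axes, zero at the start; "wrist_torque": the same for the moment, N m; "opening": opening from 0.0 (shut) to 1.0 (fully open).
Only numpy, scipy, OpenCV 4.12 (cv2) and the standard library are available. Lean on these libraries where they do the work, as an engineer would, in place of code of your own. Each camera call takes 0.05 s, during which the arm holds its last target.

TASK

Slide the flat metal coupon along the stage's channel, under the jaw of the spring clip, until it is fully home against the end stop. The clip bars the way at rest: hold its long thumb plate down with one fingertip so that the jaw stays up while the other fingertip pushes the coupon beneath, then let go so that the clip clamps it. Only press and push: do not lift the coupon, and leave the weight, tin and stopper round the stage where they are.

Things in the scene. Friction and masses are not known exactly. Their poses are not given: they have to be found in the camera images.
- stage: Low metal stage bolted to the bench. Origin at bench level below the channel's centre line; x = push direction, y across, z up. Base plate x -120 to 105, y -82 to 46, 8 mm high. Dark bed, top z = 20 mm, x -115 to 90, is the floor of a channel 52 mm wide (y -26 to 26) between rails 6 mm wide, tops at z = 28 mm, x -105 to 75. Channel open above and at its -x end.
- stop_face (a point): Foot of the end stop's face, on the bed and centre line: stage x = 80, y = 0, z = 20 mm. The stop is 68 mm wide, its top at z = 34 mm.
- coupon: Flat metal coupon, 60 (stage x) x 50 (y) x 10 mm thick, about 80 g, two dark dots on top, loose. Origin at the centre of its underside, axes as the stage's. Lies on the bed in the channel, 1 mm free at each side, far end 5 to 35 mm before the jaw. Home: far end on the stop, so origin at stage x = 50 mm and near end at x = 20 mm, 10 mm short of the jaw.
- clip (a joint): Rocking angle of the spring clip, rad: 0 at rest (jaw down, thumb plate up), grows to 0.62 as the thumb plate is pressed; a spring returns it. About 0.25 when the jaw rests on the coupon, clear of it above 0.30. About 3 N on the plate's middle starts it, 7 N holds 0.5. It turns on a pin along stage x at y = -38, z = 28 mm, held by ears 33 mm high at x = -109 and 97 mm.
- jaw (a point): Near end of the jaw's underside. The jaw reaches over the channel from the -y side at stage x 30 to 70 mm, inward to y = -11 mm, below z = 56 mm also when open. Underside 4 mm above the bed at rest, so it bars the 10 mm coupon; 15 mm above it at clip = 0.5.
- thumb_plate (a point): Middle of the thumb plate's top: smooth steel strip, stage x -100 to 30, beside the channel. At rest it slopes up outwards from y -51, z 29 to y -77, z 44 mm; at clip 0.5 it lies flat, y -50 to -80, z 23 mm. A tip holding it at z 22 to 26 mm lets the coupon pass, and a second tip level with it, 55 to 75 mm off in y, meets the coupon's near end. A finger can slide along it in x.
- weight: Brass check weight with a knob, 24 mm across, 34 mm high, origin at the centre of its underside; bystander on the stage's +y side.
- tin: White metal tin with lid, 54 mm across, 30 mm high, origin at the centre of its underside; bystander on the stage's -y side.
- stopper: Red-brown rubber stopper, 33 mm across, 30 mm high, origin at the centre of its underside; bystander on the stage's -y side, farther along x.
Mind the look-alikes: they are no part of the job. Of the things shaped like the coupon, the metal one is meant.

How it is judged:
By the outcome, as a careful person would: the job done as asked, in the order asked, and still so for the second after the job is handed in, with the robot touching nothing.
It also fails if it takes over 42 s, if anything falls off the work surface, if the arm or the gripper's body presses on something with over 40 N, if the wrist force passes 120 N, or if a joint passes its speed limit or range.

## Working session

There is one attempt and no reset: what is moved stays moved. The work goes in short steps, each a Python script; the robot and the scene stay as the last script left them, time stands still between calls to the robot, and variables do not carry over. Pictures are saved under pics/ and viewed, and the job is handed in when it is done.

```bash
mkdir -p pics; ls
python3 - <<'E'
from bench import bot, imaging
import cv2
for n in("side","top"):
    im=imaging.capture(n); cv2.imwrite(f"pics/{n}0.png",im)
    m=imaging.camera_model(n); print(n,m)
print(bot.get_state())
E
```

```text
pics
side {'K': array([[463.35521281,   0.        , 311.20301471],
       [  0.        , 463.35521281, 196.30541607],
       [  0.        ,   0.        ,   1.        ]]), 'position': array([  446.59516626, -1000.60060506,   587.30404247]), 'rotation': array([ 0.90815076,  0.00488043, -0.19205244])}
top {'K': array([[501.7280916 ,   0.        , 313.71796812],
       [  0.        , 501.7280916 , 190.15295189],
       [  0.        ,   0.        ,   1.        ]]), 'position': array([ 408.06405503, -336.31240011,  913.9501717 ]), 'rotation': array([ 0.19634556,  0.02777374, -1.59214912])}
{'t': 0.1, 'qpos': array([-1.27919497e+00,  3.26889678e-01, -1.93487859e-01,  1.05201428e+00,
        6.08070232e-06,  1.43656855e+00]), 'joint_velocities': array([ 0.00021531, -0.00218062,  0.00259962, -0.00106569, -0.00032356,
       -0.00057141]), 'effort': array([ 5.72902209e-04, -4.44238293e+01,  2.63039106e+01,  7.88086181e-03,
       -1.31181450e-04, -3.90894783e-06]), 'tcp_pos': array([ 227.03621145, -500.37148972,  230.56779521]), 'orientation': array([-3.14001233e+00, -2.19542595e-04,  4.25828955e-01]), 'contact_force': array([-0.25880012, -0.38299087, -0.22574365]), 'wrist_torque': array([-0.0005968 ,  0.03952043, -0.02643842]), 'opening': 0.9975423425287616}
```

View pics/side0.png

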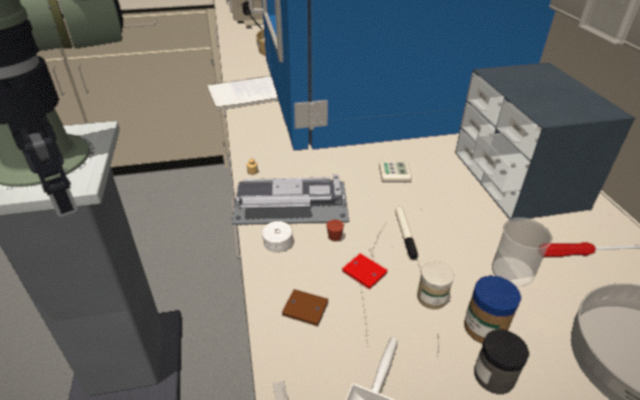

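View pics/top0.png

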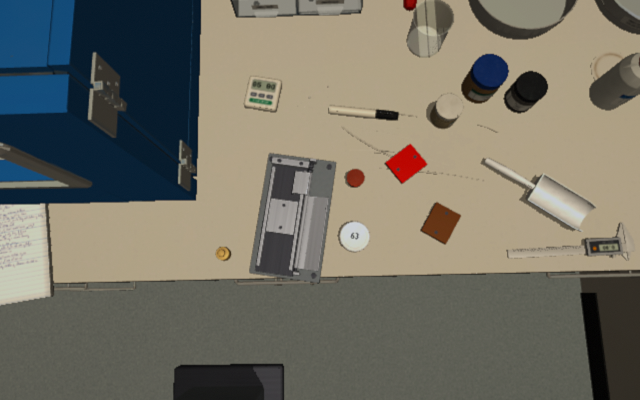

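The top picture shows the stage at about (293,215), its end stop towards the top of the image, the tin at (354,236), the stopper at (355,178) and the weight at (223,253). I'll enlarge it to measure.

```bash
cat > h.py <<'E'
import numpy as np, cv2
from scipy.spatial.transform import Rotation as Rn
from bench import bot, imaging, solve_ik
def cam(n):
    m=imaging.camera_model(n); return m["K"],np.array(m["position"]),Rn.from_euler('xyz',m["rotation"]).as_matrix()
def ray(n,uv,z):
    K,p,R=cam(n); d=np.linalg.inv(K)@[uv[0],uv[1],1]; d=R@(d*[1,-1,-1]); return p+d*(z-p[2])/d[2]
def proj(n,X):
    K,p,R=cam(n); c=(np.atleast_2d(X)-p)@R; c=c*[1,-1,-1]; q=c@K.T; return q[:,:2]/q[:,2:]
def crop(n,x0,y0,w,h,s,out,im=None):
    im=imaging.capture(n) if im is None else im
    cv2.imwrite(f"pics/{out}.png",cv2.resize(im[y0:y0+h,x0:x0+w],None,fx=s,fy=s,interpolation=cv2.INTER_CUBIC))
E
python3 - <<'E'
from h import *
crop("top",240,145,110,145,4,"tc",cv2.imread("pics/top0.png"))
crop("side",225,160,130,75,6,"sc",cv2.imread("pics/side0.png"))
print(proj("side",bot.get_state()["tcp_pos"]),proj("top",[0,0,0]))
E
```

```text
[[ 61.76267523 201.249127  ]] [[129.81651838 547.69411899]]
```

View pics/tc.png

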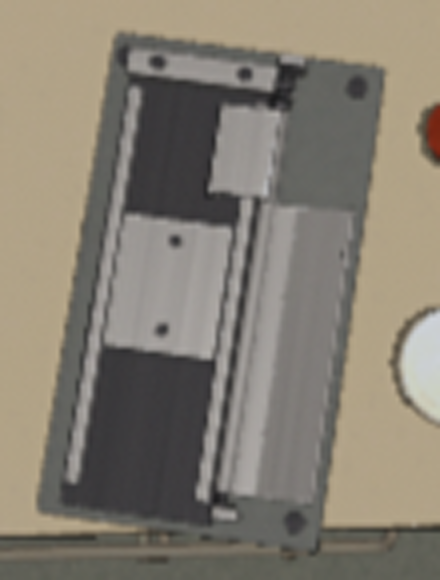

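View pics/sc.png

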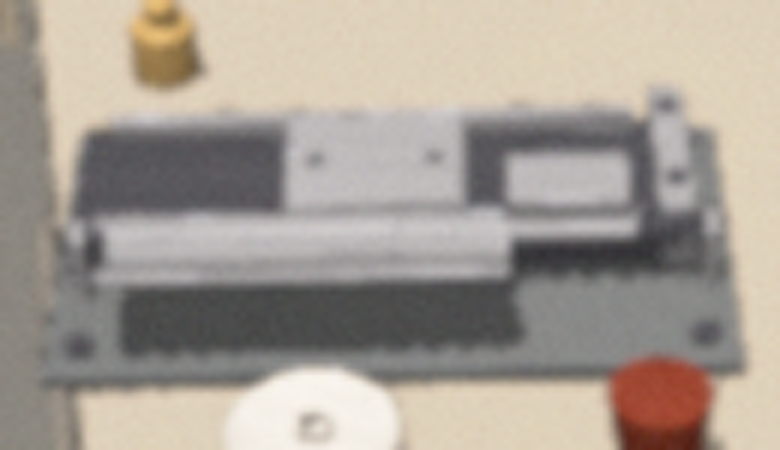

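```bash
cat >> h.py <<'E'
def S2W(p,P):
    P=np.atleast_2d(P).astype(float); c,s=np.cos(p[2]),np.sin(p[2])
    return np.c_[p[0]+c*P[:,0]-s*P[:,1],p[1]+s*P[:,0]+c*P[:,1],P[:,2]]
E
python3 - <<'E'
from h import *
from scipy.optimize import least_squares
off=lambda a,o,s:np.array(a)/s+np.array(o)-0.5+0.5/s
T=off([(118,32),(384,68),(316,550),(40,513),(137,88),(70,482)],(240,145),4)
TP=[(105,46,8),(105,-82,8),(-120,-82,8),(-120,46,8),(75,29,28),(-105,29,28)]
Sd=off([(45,375),(742,365)],(225,160),6); SP=[(-120,-82,8),(105,-82,8)]
f=lambda p,w=(1,1):np.r_[w[0]*(proj("top",S2W(p,TP))-T).ravel(),w[1]*(proj("side",S2W(p,SP))-Sd).ravel()]
for w in((1,0),(0,1),(1,1)):
    r=least_squares(lambda p:f(p,w),[400,-280,-.1],x_scale=[10,10,.1],loss='soft_l1'); print(w,r.x); print(f(r.x).reshape(-1,2).round(1).tolist())
p=r.x
c=[ray("top",u,30) for u in off([(122,212),(236,225),(216,358),(105,345),(175,240),(162,330)],(240,145),4)]
ci=lambda p,X:np.c_[(np.array(X)-[p[0],p[1],0])[:,:2]@np.array([[np.cos(p[2]),-np.sin(p[2])],[np.sin(p[2]),np.cos(p[2])]])]
print(ci(p,c).round(1))
for n,uv,z in(("top",(354.5,236),30),("top",(355.5,178),30),("top",(223,254),20)):print(ray(n,uv,z),ci(p,[ray(n,uv,z)]))
E
```

```text
(1, 0) [ 5.52155683e+02 -2.59907332e+02 -1.64646004e-01]
[[-0.6, -0.2], [0.6, -0.3], [0.6, 1.0], [-1.2, -0.1], [-0.1, -0.2], [0.4, 0.0], [-1.4, 0.6], [0.9, -0.3]]
(0, 1) [ 5.53563726e+02 -2.59447646e+02 -1.76818660e-01]
[[-0.2, -1.1], [0.9, -0.4], [-0.6, 0.6], [-2.2, -1.4], [0.2, -1.1], [-0.5, -1.1], [-1.1, -0.1], [1.1, -0.1]]
(1, 1) [ 5.52220476e+02 -2.59803643e+02 -1.65935592e-01]
[[-0.6, -0.3], [0.6, -0.2], [0.4, 1.0], [-1.4, -0.2], [-0.1, -0.3], [0.3, -0.0], [-1.4, 0.5], [0.9, -0.3]]
[[ 16.6  26. ]
 [ 17.9 -25.7]
 [-42.4 -25.8]
 [-43.6  23.8]
 [  7.3   0.4]
 [-33.5  -0.2]]
[ 500.2128317  -385.57732339   30.        ] [[ -30.51859455 -132.63645446]]
[ 604.73428594 -391.26437847   30.        ] [[  73.50653933 -120.98104735]]
[ 474.84331419 -151.1956443    20.        ] [[-94.25367022  94.33540293]]
```

The two views agree: the stage is at (552, -260) with yaw -0.166, and the coupon spans stage x -43 to 17.5. Next I move above the start point and set the finger spacing.

```bash
cat >> h.py <<'E'
PS=np.array([552.2,-259.8,-0.1659])
ORI=[np.pi,0,PS[2]]
W=lambda x,y,z:S2W(PS,[x,y,z])[0]
def stg():
    s=bot.get_state(); d=s["tcp_pos"]-[PS[0],PS[1],0]; c,k=np.cos(PS[2]),np.sin(PS[2]); R=np.array([[c,k,0],[-k,c,0],[0,0,1]])
    return round(s["t"],2),(R@d).round(1),(R@s["contact_force"]).round(1),round(s["opening"],3)
E
python3 - <<'E'
from h import *
bot.move_ptp(W(-68,-31,110),ORI); bot.grip(0.6,20); bot.movel(W(-68,-31,65)); print(stg())
crop("top",240,145,110,145,4,"tc1");crop("side",205,110,160,120,5,"sc1")
E
```

```text
(2.33, array([-68.3, -30.9,  64.9]), array([0.2, 0.5, 0.6]), 0.596)
```

View pics/tc1.png

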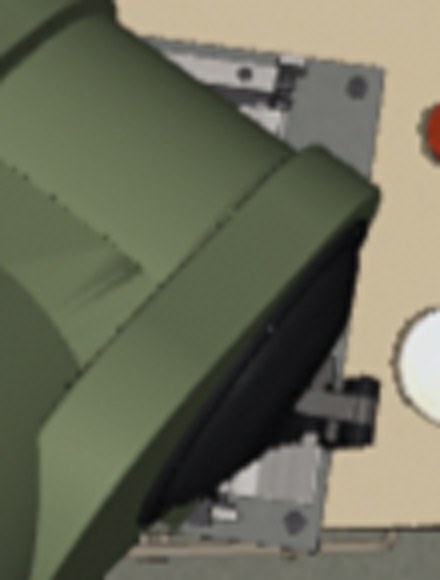

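View pics/sc1.png

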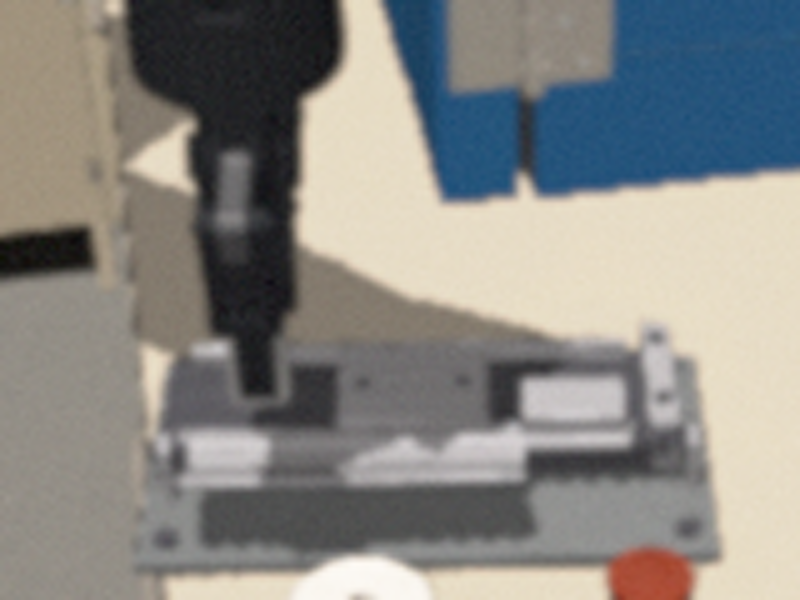

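The side view shows the near finger's tip at crop (260,398), about (257,189.5) in the full picture. I'll compare that with its projection, then probe downwards.

Run:
```python
from h import *
for z in(60,65,70,75): print(z,proj("side",W(-68.3,-64,z)).round(1),proj("side",W(-68.3,-71,z)).round(1))
h=bot.movel(W(-68,-31,34),max_speed=40); print(h,stg())
h=bot.movel(W(-68,-31,8),max_speed=12,threshold=16); print(h,stg())
crop("side",205,110,160,120,5,"sc2")
```

```text
60 [[256.5 194.6]] [[256.3 196.9]]
65 [[256.3 192.5]] [[256.  194.8]]
70 [[256.1 190.3]] [[255.8 192.6]]
75 [[255.9 188.1]] [[255.6 190.4]]
False (3.35, array([-67.8, -31.1,  34.1]), array([ 1. , -0.7,  0.8]), 0.604)
True (4.76, array([-67.5, -30.9,  17.1]), array([-2.1,  1.6, 10.4]), 0.602)
```

View pics/sc2.png

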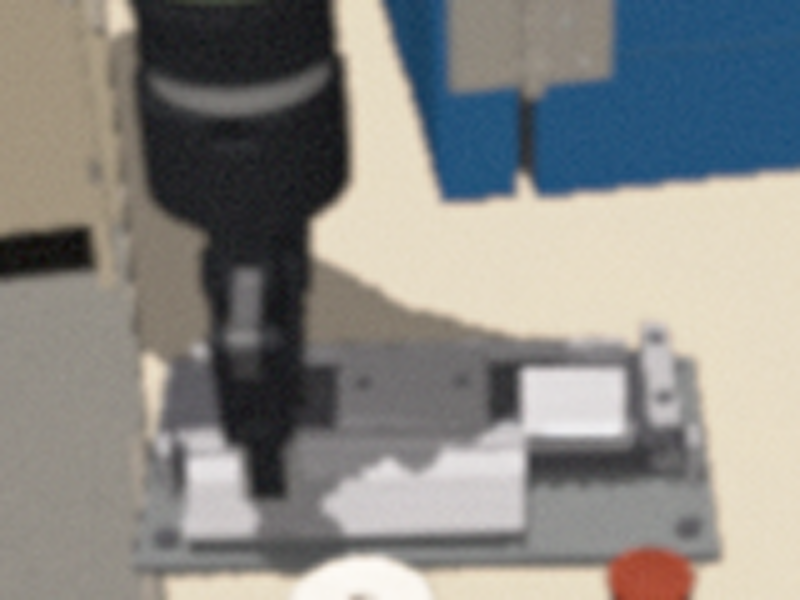

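The tip is on the plate, the plate lies flat and the jaw is up. I raise in small steps to find the hard contact height.

Run:
```python
from h import *
for z in(18,19,20,19,18,17):
    bot.movel(W(-68,-31,z),max_speed=20); bot.dwell(.15); print(z,stg())
```

```text
18 (5.21, array([-67.5, -31.2,  18.5]), array([-1.8, -0.7,  8.8]), 0.606)
19 (5.61, array([-67.6, -31.4,  19.4]), array([-1.7, -0. ,  7.4]), 0.602)
20 (6.01, array([-67.5, -31.5,  20.4]), array([-0.6, -2.2,  5.9]), 0.6)
19 (6.41, array([-67.6, -31.4,  19.4]), array([-1.1, -1.4,  6.6]), 0.601)
18 (6.81, array([-67.5, -31.2,  18.5]), array([-0.9, -0.3,  9. ]), 0.605)
17 (7.21, array([-67.5, -31. ,  17.6]), array([-1.4,  0.3,  9.1]), 0.604)
```

Run:
```python
from h import *
bot.movel(W(-68,-31,19),max_speed=20)
h=bot.movel(W(-25,-31,19),max_speed=25,threshold=8); print(h,stg())
crop("side",205,110,160,120,5,"sc3")
```

```text
False (9.32, array([-27.5, -30.6,  18.6]), array([-5.8, -0.3,  8.7]), 0.604)
```

View pics/sc3.png

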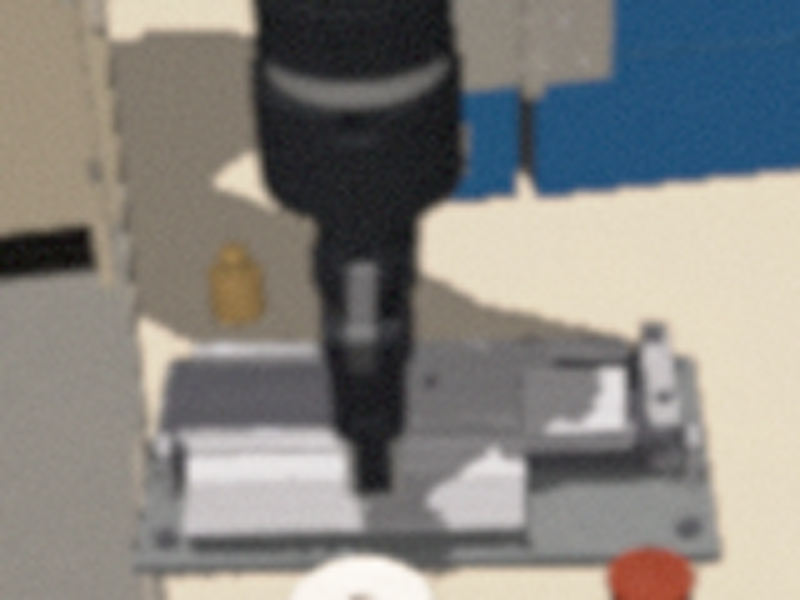

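The left coupon dot moved from crop (362,382) to (432,382), about 27 mm. The far end is now beneath the jaw, so I continue to the stop.

Run:
```python
from h import *
h=bot.movel(W(0,-31,19),max_speed=25,threshold=8); print(h,stg())
h=bot.movel(W(20,-31,19),max_speed=15,threshold=9); print(h,stg())
crop("side",205,110,160,120,5,"sc4")
```

```text
False (10.53, array([ -2.2, -30.7,  18.7]), array([-5.8, -0.3,  8.1]), 0.6)
True (11.39, array([  8.1, -30.7,  18.6]), array([-2.1,  1. ,  9.2]), 0.6)
```

View pics/sc4.png

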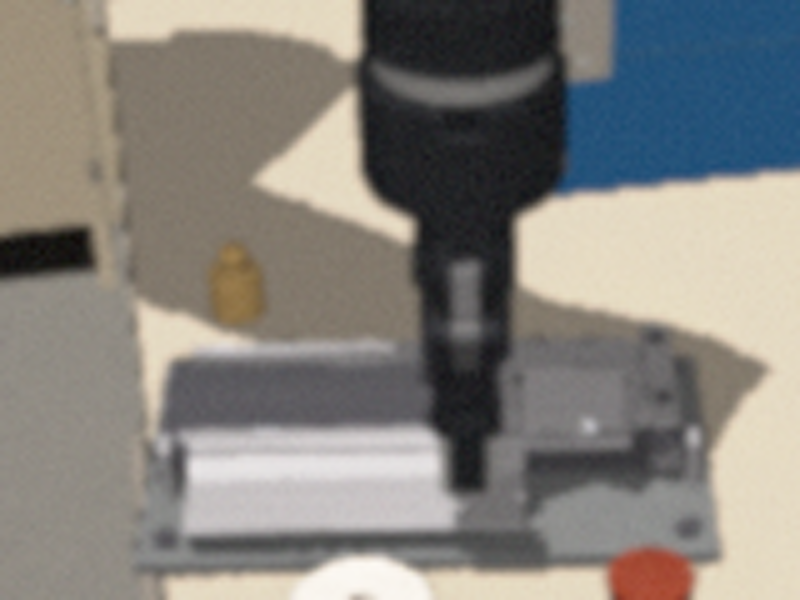

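Run:
```python
from h import *
h=bot.movel(W(22,-31,19),max_speed=12,threshold=18); print(h,stg())
bot.movel(W(12,-31,19),max_speed=30); bot.dwell(.2); print(stg())
h=bot.movel(W(22,-31,19),max_speed=12,threshold=18); print(h,stg())
bot.movel(W(1,-31,19),max_speed=30); print(stg())
bot.movel(W(1,-31,26),max_speed=20);print(stg())
bot.movel(W(1,-31,110),max_speed=100);print(stg())
bot.move_ptp(W(-190,-31,230),ORI); print(stg())
crop("top",240,145,110,145,4,"tc5");crop("side",205,110,160,120,5,"sc5")
```

```text
True (12.07, array([  8.1, -30.7,  18.5]), array([-2.3,  0.3,  8.1]), 0.599)
(12.55, array([  8.2, -30.5,  18.3]), array([-9.2, -0.1,  9.3]), 0.603)
True (13.07, array([  8. , -30.6,  18.4]), array([-2.1,  1.1,  7.8]), 0.599)
(13.47, array([  3.6, -31.3,  20.3]), array([ 4. , -0.1,  7.1]), 0.604)
(13.97, array([  1.2, -30.7,  25.9]), array([1.9, 0.3, 4.5]), 0.601)
(14.96, array([  0.4, -30.7, 109.2]), array([-0.5, -0.5, -0.4]), 0.599)
(15.86, array([-189.2,  -31.4,  229.7]), array([ 0.7, -0.8, -0.6]), 0.603)
```

View pics/tc5.png

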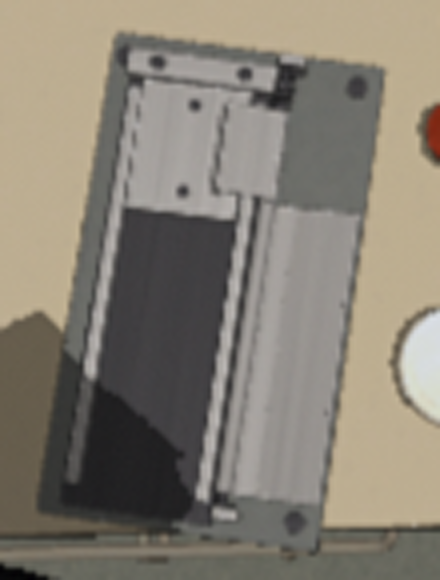

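View pics/sc5.png

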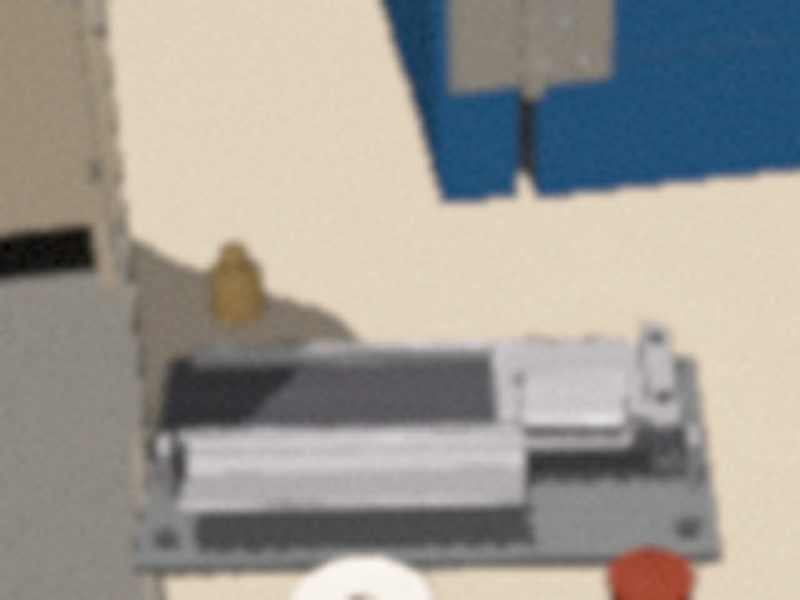

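The coupon reaches the stop, the jaw sits on it and the bystanders are unmoved. The dots are at top crop (195,105) and (182,190). I check the numbers.

Run:
```python
from h import *
inv=lambda X:np.array([[np.cos(PS[2]),np.sin(PS[2])],[-np.sin(PS[2]),np.cos(PS[2])]])@(X[:2]-PS[:2])
for u in[(195,105),(182,190),(123,208),(235,220)]: print(inv(ray("top",np.array(u)/4+[240,145]-.375*np.ones(2),30)).round(1))
im=cv2.imread("pics/tc5.png")[50:240,100:310]; cv2.imwrite("pics/z5.png",cv2.resize(im,None,fx=3,fy=3,interpolation=cv2.INTER_CUBIC))
```

```text
[69.9  1. ]
[30.3  0.8]
[18.5 25.8]
[ 20.1 -24.9]
```

View pics/z5.png

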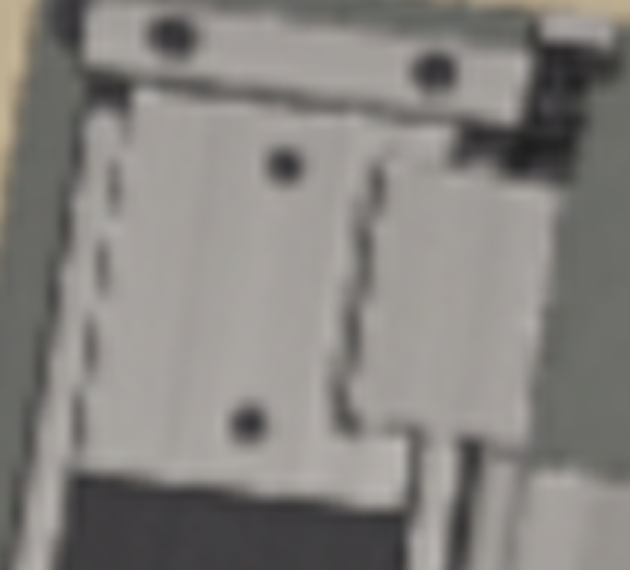

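```bash
python3 -c "
from h import *
print(stg()); bot.sign_off()"
```

```text
(15.96, array([-189.1,  -31.1,  229.2]), array([-0.2,  0. , -0.4]), 0.601)
the job is handed in; nothing more can be done
```

The coupon is home against the end stop with the clip clamped on it, and I handed the job in at about 16 s.

I held the thumb plate down with one fingertip and pushed the coupon under the raised jaw with the other. I then backed off, let the clip close and withdrew the arm.

**Push:** it was stopped firmly by force three times at the same place, with the TCP at stage x = 8 mm. About 9 mm was expected.

**Last pictures:**
- The two dots put the coupon's centre at stage x = 50.1 mm against the target of 50. Its near end measures 18.5 to 20.1 mm against 20, with measurement good to about 2 mm.
- The jaw rests on the coupon, and the weight, tin and stopper look unmoved.
- The gripper is clear, and the contact force reads about zero.

No check failed. The tip height on the plate was only estimated, at about 22 to 25 mm, but the coupon passed under the jaw without catching.

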